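# Aim the dispensing needle at the round coupon and clamp the stage

### The arm

A 7-joint arm with a two-finger parallel gripper is mounted at the origin on the work surface. World frame = base frame: x ahead of the robot, y to its left, z up, the work surface at z = 0. Lengths are in m, angles in rad, forces in N, time in s.
With the tool pointing down it reaches from about 0.425 to 0.875 m from the base axis. Payload 9.9 kg.
Tool frame: the origin (TCP) lies midway between the tips of the shut fingers; the grasp point (between the pads) lies 19 mm behind it; z points along the fingers, y is the line along which they close (so a half turn about z gives the same grasp; the last joint's range is limited). The gripper opens to 85 mm and grips with 20 to 120 N. Pads are 22 mm wide; open, the fingers measure 114 mm over their backs; the gripper's body (76 mm by 85 mm) begins 54 mm behind the grasp point. The pads swing forward as they close: fully open they stand 13 mm farther back than shut.
Start: joints at [-1.24, 0.576, 0.025, 1.437, -0.015, 1.129, -0.057], TCP at [0.272, 0.618, 0.231] pointing down, gripper open.
Joint ranges: [-2.76, 2.76], [-0.34, 2.15], [-1.52, 1.57], [0.19, 2.46], [-1.09, 4.23], [0.17, 1.99], [-2.82, 2.82]. Speed limits (rad/s): [2.22, 2.22, 3.01, 3.01, 3.14, 3.14, 3.14].

### API

Orientations are given as a unit quaternion [w, x, y, z].
In Python, from station import arm, optics, workorder gives the robot as it stands.
- The arm moves only by the tool carry_out, never from a script. Its argument "commands" is a list of rows, each a list of 7 numbers: the closure, from -1 (fully open) to 1 (shut), then the shift along the tool's x, y, z scaled (see below), then the turn, a rotation vector about the tool's x, y, z scaled (see below). A call has 1 to 8 rows; each row is the pose to reach, as a shift and turn from the pose commanded when the call began, along the tool's axes at that moment; what a row does not reach only later rows make up. The controller multiplies each number of a shift by 300 mm and each number of a turn by pi/2 rad. A row lasts 1/12 s, in which the tool goes at most 41.7 mm and 7.16 degrees, less where a joint would pass 70% of its speed; a pose out of reach is approached as far as the arm can. A call with a number of a shift or a turn outside -1 to 1 is refused whole. A call with a gripper value outside its range is refused whole. The fingers move at their own pace and stop on an object; the grip force is fixed at half the most. Time passes only in rows, so rows that repeat a pose let the fingers close. It gives the time, the measured TCP pose, the force, the opening and the grip force at its end, in the units of the state.
- arm.observe(): the state, without advancing time (a new reading comes with each control period).
- optics.camera(name): name is "scene" or "top"; returns (picture, depth): 384x512x3 uint8, blue, green, red; 384x512 float32, m along the optical axis (not along the pixel's ray), 0 where there is no reading.
- optics.camera_params(name): a dict with "fx", "fy", "cx", "cy" (pixels), "R" (3x3) and "t" (3): a world point X has camera coordinates R X + t. Camera axes: x right, y down, z forward; pixel columns grow to the right and rows downward; lengths in m; the calibration is good to about 2 mm. A picture is of the moment at which its call begins. camera_params takes no time and is no camera call.
- workorder.hand_in(): hands the job in; it is judged then, once.
Trained networks look in the newest picture that a camera, given by its name, has taken for a name from the list of things; names that differ only in an ending like _2 or _b are one class to them, and where a whole thing is asked for, a point or a joint stands for the part that bears it (a point fixed in the world has none). Each returns a list of dicts, best first, with "score" (0 to 1); they miss things now and then, are a little off and sometimes report something else, mostly with a low value. They report only what shows in the picture. A call takes as long as a camera call.
- optics.cut_out(camera, target): "region" (384x512 bool, what is visible of it) and "at" ([column, row] in pixels, amid what is visible of it).
The state is a dict: "clock": time; "joint_positions": joint angles; "joint_velocities": joint speeds; "tau": joint torques, N m; "eef_pos": TCP position; "orientation": TCP orientation; "force": force on the tool from outside, world axes, zero at the start; "moment": the same for the moment, N m; "grip_width": finger opening in m; "grip_force": force on a finger pad.
Only numpy, scipy, OpenCV 4.12 (cv2) and the standard library are available. Lean on these libraries where they do the work, as an engineer would, in place of code of your own. Each camera call takes 0.05 s, during which the arm holds its last target. There are 200 camera calls.

### The job

With the two knobs of the needle positioner, bring the needle's tip and the dot together, tip over dot, at the centre of the round coupon (not the square one); only then swing the clamp lever over until you feel its stop, and leave it there with the needle still on the dot. Turn the knobs only, never push the bed, turret or needle directly, and do not shift or topple the things standing around.

Things in the scene. Friction and masses are not known exactly. Their poses are not given: they have to be found in the camera images.
- stage: Needle positioner: aluminium plate 230 x 280 x 12 mm (stage x -100 to +130), fixed on the bench. Origin: on the bench under the beam side, midway between the knobs and 50 mm beyond them; x = depth (at yaw 0 away from the robot), y = left, z up. On it: bed with turret, beam with carriage and needle, two knobs on towers at x -50, y -115 and +115 mm, a clamp lever at the -x edge. Place and yaw vary.
- needle_tip (a point): Lower tip of the steel needle, 39 mm above the bench, 3 mm above the coupons. It moves along stage y only, up to 34 mm either way of the middle, at stage x +45 mm. Only its horizontal position matters.
- round_mark (a point): The target: dark dot, 4 mm wide, at the centre of the top of the round coupon, a white ceramic disc of 30 mm diameter, 4 mm thick, fixed on the turret 24 mm from its centre. It moves along stage x with the bed; which side of the turret it is on varies.
- square_mark (a point): The like dot on the other coupon, a 27 mm white ceramic square on the other side of the turret. Not the target.
- bed: Black bed 88 x 88 mm that slides along stage x, up to 34 mm either way of stage x +45 mm, and carries a dark steel turret disc (84 mm diameter) with the two coupons, top 36 mm above the bench. Origin: under its centre, on the bench. The turret's angle is set and stiff: leave it.
- carriage: Dark steel carriage 34 x 30 x 24 mm on the fixed beam (beam 45 to 55 mm high, at stage x -15 mm), top 66 mm above the bench, with a thin arm and the needle reaching 60 mm to stage +x. Slides along stage y. Origin: under its middle, 2 mm above the bench.
- depth_knob_grip (a point): Grip point on the upright axis of the right-hand knob (stage y -115 mm), 100 mm above the bench. Black fluted round knob, diameter 36 mm, from 82 to 114 mm above the bench, white line on top; can be gripped at any yaw. Under it a neck of 28 mm diameter from 62 to 82 mm, then a 44 mm square tower. It drives the bed along stage x.
- depth_knob (a joint): Angle of the right-hand knob, -3.4 to 3.4 rad, growing clockwise seen from above; each rad clockwise moves the bed and dot 10 mm to stage +x. It stays where it is left.
- side_knob_grip (a point): Grip point on the axis of the left-hand knob (stage y +115 mm), 100 mm above the bench; same shape and size as the right-hand knob. It drives the carriage and needle along stage y.
- side_knob (a joint): Angle of the left-hand knob, -3.4 to 3.4 rad, growing clockwise seen from above; each rad clockwise moves the needle 10 mm to stage +y (left). It stays where it is left.
- lever_grip (a point): Point on the axis of the clamp lever's upright round steel post, 66 mm above the bench. Post diameter 12 mm, from 32 to 76 mm above the bench, 46 mm from the lever's hinge axis; the flat steel arm below it is 32 to 40 mm high.
- lever_hinge (a point): Point on the lever's upright hinge axis (stage x -84 mm, y 0), 66 mm above the bench.
- clamp_lever (a joint): Angle of the clamp lever, 0 to 1.57 rad, growing anticlockwise seen from above. At 0 (loose) the arm points from the hinge 45 degrees left of stage -x; at the stop, 1.57 (clamped), 45 degrees right of stage -x. It starts at 0 to 0.35 and stays where it is left; it takes about 2 N at the post.
- tube_a: Loose bystander: standing tube, diameter 29 mm, orange cap 34 mm wide, 109 mm tall, beside the stage near one knob. Origin: centre of its underside.
- bottle: Loose bystander: standing white bottle, diameter 42 mm, 115 mm tall, beside the stage near the other knob. Origin: centre of its underside.
- tube_b: Loose bystander: tube like tube_a, standing on the stage's plate (so its top is 121 mm above the bench) beyond the left knob. Origin: centre of its underside.
- vial: Loose bystander: small amber jar, diameter 26 mm, 55 mm tall, on the stage's plate beyond the right knob. Origin: centre of its underside.
- tape: Loose bystander: roll of tape lying flat, 100 mm wide, 24 mm high, on the bench to the left. Origin: centre of its underside.
- tip_box: Loose bystander: box of pipette tips 85 x 120 x 65 mm on the bench to the right. Origin: centre of its underside.
- syringe: Loose bystander: small syringe lying on the bench before the stage, 120 mm long, 18 mm high. Origin: on the bench under the middle of its barrel; x along it.

How it is judged:
By the outcome, as a careful person would: the job done as asked, in the order asked, and still so for the second after the job is handed in, with the robot touching nothing.
It also fails if it takes over 64 s, if anything falls off the work surface, if the arm or the gripper's body presses on something with over 40 N, if the wrist force passes 120 N, or if a joint passes its speed limit or range.

## Working session

There is one attempt and no reset: what is moved stays moved. The work goes in short steps, Python scripts to look and compute and a tool call to move; the robot and the scene stay as the last step left them, time stands still between calls to the robot, and variables do not carry over. Pictures are saved under pics/ and viewed, at most 10 in all, crops included, and the job is handed in when it is done.

Besides the shell and the picture viewer there is one more tool, called by a JSON object that holds its "method" and its "body", one argument or row to a line. carry_out: Moves the arm, as the interface text tells. Shifts and turns lie within -1 to 1; 1 stands for 300 mm of shift or pi/2 rad of turn. Its arguments: {"type":"object","properties":{"commands":{"type":"array"}},"required":["commands"]}

```bash
mkdir -p pics; ls; cat > h.py <<'E'
import numpy as np, cv2
from station import arm, optics, workorder
def ray(cam,u,v,z):
    p=optics.camera_params(cam);R=np.array(p["R"]);t=np.array(p["t"])
    c=-R.T@t; d=R.T@np.array([(u-p["cx"])/p["fx"],(v-p["cy"])/p["fy"],1])
    return c+d*(z-c[2])/d[2]
def pix(cam,X):
    p=optics.camera_params(cam);c=np.array(p["R"])@X+p["t"]
    return np.array([p["fx"]*c[0]/c[2]+p["cx"],p["fy"]*c[1]/c[2]+p["cy"]])
def cloud(cam,dep,reg):
    p=optics.camera_params(cam);v,u=np.nonzero(reg&(dep>0));d=dep[v,u]
    c=np.stack([(u-p["cx"])/p["fx"]*d,(v-p["cy"])/p["fy"]*d,d],1)
    return (c-p["t"])@np.array(p["R"])
E
python3 - <<'E'
from h import *
s=arm.observe();print(s["clock"],s["eef_pos"],s["orientation"],s["force"])
for c in("top","scene"):
    im,d=optics.camera(c);cv2.imwrite(f"pics/{c}0.png",cv2.resize(im,(800,600),interpolation=cv2.INTER_CUBIC));np.save(c,d);cv2.imwrite(f"{c}.png",im)
    p=optics.camera_params(c);print(c,-np.array(p["R"]).T@p["t"],p["fx"])
for n in["depth_knob_grip","side_knob_grip","lever_grip","round_mark","square_mark","needle_tip","bed","tube_a","bottle","tube_b","vial","syringe"]:
    r=optics.cut_out("top",n)
    print(n,[(round(q["score"],2),np.round(q["at"],1),int(q["region"].sum())) for q in r[:3]])
E
```

```text
pics
0.0 [0.27184534 0.61732675 0.23043754] [-1.32705714e-04  2.05906149e-01  9.78571387e-01 -8.25521821e-04] [-0.39993722  0.36595682 -0.23503946]
top [0.38831302 0.04126469 1.03267889] 395.63131218709003
scene [ 1.26056588 -0.09500922  0.78771808] 407.73697961104006
depth_knob_grip [(0.45, array([315.1, 221. ]), 166)]
side_knob_grip [(0.67, array([275.9, 217.6]), 195)]
lever_grip [(0.42, array([314.3, 220.1]), 128)]
round_mark [(0.7, array([298.3, 174. ]), 602)]
square_mark [(0.84, array([295.5, 169.4]), 566), (0.58, array([358.4, 185.1]), 236)]
needle_tip [(0.81, array([305.5, 186.9]), 280)]
bed [(0.64, array([294.5, 174. ]), 954)]
tube_a [(0.63, array([376.2, 168.3]), 313)]
bottle [(0.69, array([239.4, 217.5]), 245)]
tube_b [(0.63, array([376.2, 168.3]), 313)]
vial [(0.58, array([336.9, 151.6]), 120), (0.29, array([260.7, 183.6]), 237)]
syringe [(0.76, array([346. , 249.5]), 220), (0.36, array([338. , 148.8]), 115), (0.33, array([415. , 156.1]), 1836)]
```

View pics/top0.png

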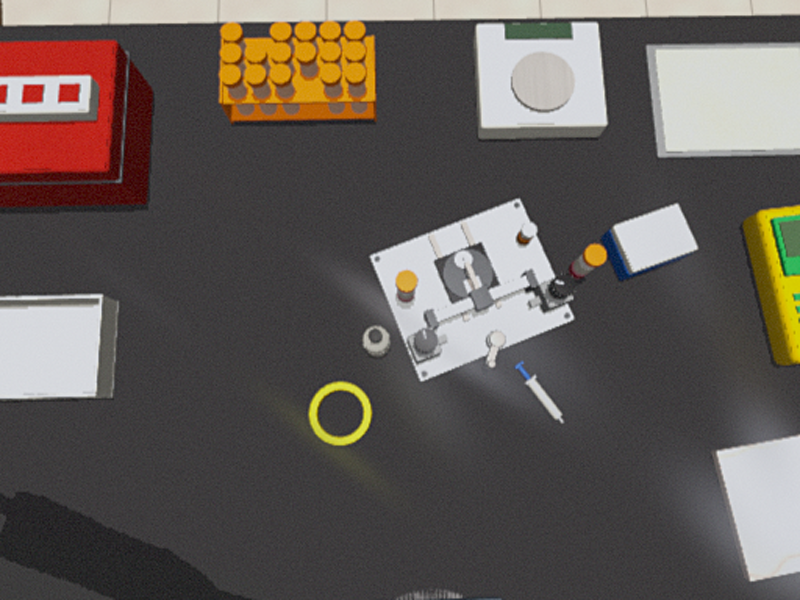

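View pics/scene0.png

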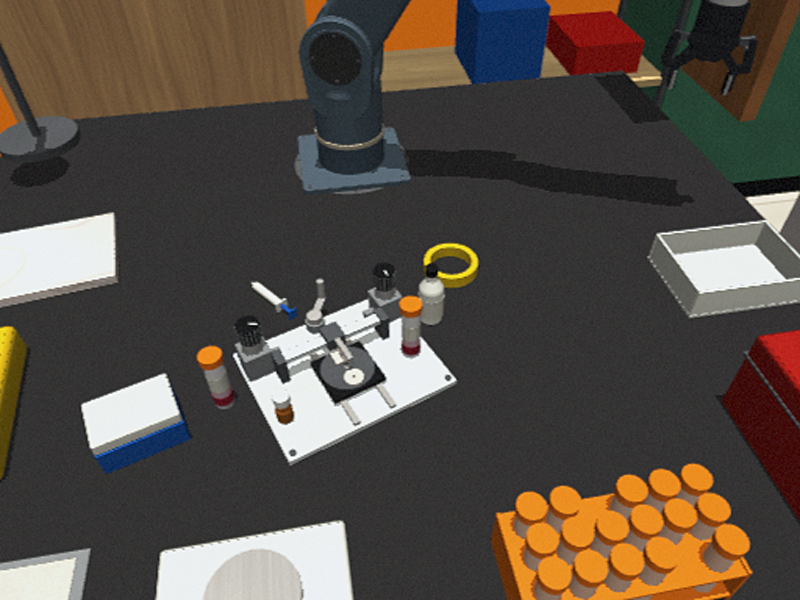

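```bash
cat >> h.py <<'E'
def fit(im,dep):
    p=cloud("top",dep,np.ones(dep.shape,bool)); v,u=np.nonzero(dep>0)
    P=optics.camera_params("top")
    g=im[v,u].min(1)
    m=(g>120)&(abs(p[:,2]-.012)<.008)&(abs(p[:,0]-.6)<.25)&(abs(p[:,1]+.05)<.25)
    M=np.zeros(dep.shape,np.uint8);M[v[m],u[m]]=255
    n,l,st,_=cv2.connectedComponentsWithStats(M)
    k=1+st[1:,4].argmax(); vv,uu=np.nonzero(l==k)
    q=np.array([ray("top",a,b,.012)[:2] for a,b in zip(uu,vv)])
    return q
E
python3 - <<'E'
from h import *
im=cv2.imread("top.png");d=np.load("top.npy")
q=fit(im,d);r=cv2.minAreaRect((q*1000).astype(np.float32));print(r,len(q));print(cv2.boxPoints(r))
c=cv2.resize(im[115:255,225:395],None,fx=4.6,fy=4.2,interpolation=cv2.INTER_CUBIC)
cv2.imwrite("pics/tc.png",cv2.resize(im[120:250,230:390],(800,600)[:2] if 0 else (738,600),interpolation=cv2.INTER_CUBIC))
im=cv2.imread("scene.png")
cv2.imwrite("pics/sc.png",cv2.resize(im[165:300,140:300],(711,600),interpolation=cv2.INTER_CUBIC))
E
```

```text
Traceback (most recent call last):
  File "h.py", line 22, in fit
    q=np.array([ray("top",a,b,.012)[:2] for a,b in zip(uu,vv)])
                ~~~^^^^^^^^^^^^^^^^
  File "h.py", line 4, in ray
    p=optics.camera_params(cam);R=np.array(p["R"]);t=np.array(p["t"])
ValueError: time passes only in moves, steps and waits
```

View pics/tc.png

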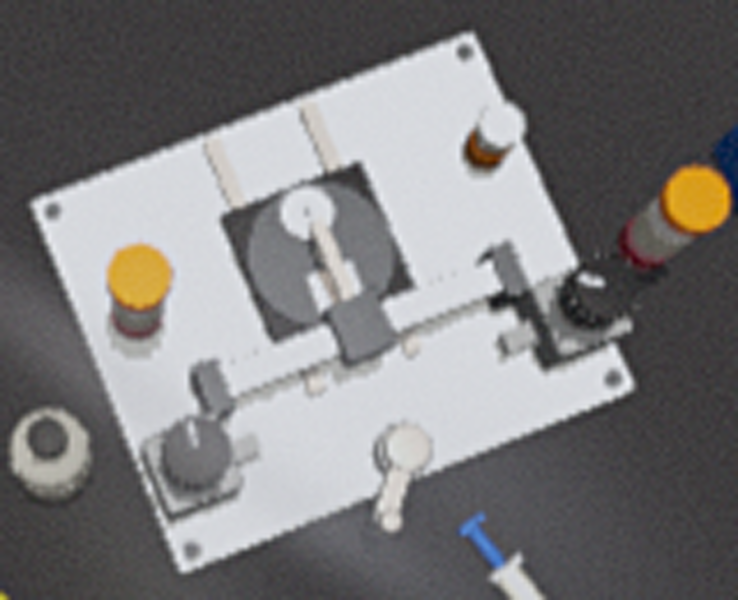

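View pics/sc.png

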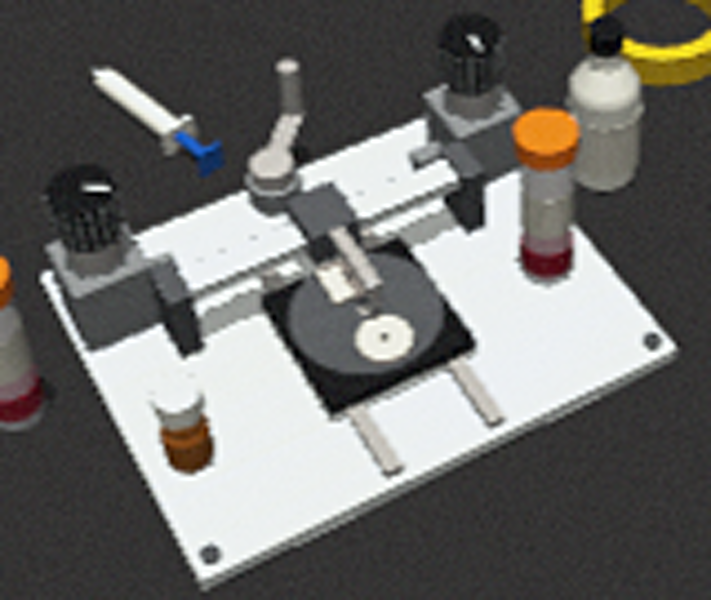

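```bash
cat >> h.py <<'E'
O=np.array([.5926,-.0913,0]);YAW=np.radians(20.405)
RS=np.array([[np.cos(YAW),-np.sin(YAW),0],[np.sin(YAW),np.cos(YAW),0],[0,0,1]])
def S2W(x,y,z): return O+RS@np.array([x,y,z])/1000
def st(cam,u,v,z): return np.round(RS.T@(ray(cam,u,v,z/1000)-O)*1000,1)
E
python3 - <<'E'
from h import *
def T(x,y): return (x+.5)*160/738-.5+230,(y+.5)*130/600-.5+120
def S(x,y): return (x+.5)*160/711-.5+140,(y+.5)*135/600-.5+165
for n,a,b,z in[("dot",(308,212),(384,337),36),("lknob",(197,450),(470,38),114),("rknob",(590,290),(83,190),114),("post",(390,522),(288,66),76),("hinge",(404,445),(273,160),42),("carr",(362,332),(323,213),66)]:
    print(n,st("top",*T(*a),z),st("scene",*S(*b),z))
print("tubeb",st("top",*T(140,273),121),st("scene",*S(547,133),121));print("tubea",st("top",*T(697,200),109),"bottle",st("top",*T(48,435),115),"vial",st("top",*T(500,128),67))
for n,X in[("plate",[(-100,-140,12),(-100,140,12),(130,140,12),(130,-140,12)]),("knob",[(-50,115,114),(-50,-115,114)]),("hinge",[(-84,0,40)])]:
    for x in X: 
        a=pix("top",S2W(*x));b=pix("scene",S2W(*x))
        print(n,np.round([(a[0]-230+.5)*738/160,(a[1]-120+.5)*600/130]),np.round([(b[0]-140+.5)*711/160,(b[1]-165+.5)*600/135]))
print(S2W(-50,115,100),S2W(-50,-115,100),S2W(-84,0,66))
E
```

```text
dot [60.1 -3.1 36. ] [62.2 -1.4 36. ]
lknob [-49.8 113.3 114. ] [-44.  112.4 114. ]
rknob [ -48.4 -107.1  114. ] [ -43.8 -114.5  114. ]
post [-118.8   30.2   76. ] [-114.6   29.7   76. ]
hinge [-82.    0.4  42. ] [-81.7   1.1  42. ]
carr [-18.6   1.8  66. ] [-8.4 -0.1 66. ]
tubeb [ 44.8 106.5 121. ] [ 48.6 107.1 121. ]
tubea [ -24.7 -181.3  109. ] bottle [-14.7 180.6 115. ] vial [  58.5 -114.3   67. ]
plate [635. 390.] [ 38. 269.]
plate [179. 575.] [470.  94.]
plate [ 29. 203.] [676. 345.]
plate [472.  33.] [198. 577.]
knob [195. 452.] [469.  31.]
knob [606. 288.] [ 78. 183.]
hinge [406. 449.] [270. 161.]
[ 0.50564223 -0.00094876  0.1       ] [ 0.58583261 -0.21651662  0.1       ] [ 0.51387087 -0.12058692  0.066     ]
```

```bash
cat >> h.py <<'E'
from scipy.spatial.transform import Rotation as Ro
def rot():
    q=arm.observe()["orientation"];return Ro.from_quat([q[1],q[2],q[3],q[0]])
def line(): 
    y=rot().as_matrix()[:,1];return np.degrees(np.arctan2(y[1],y[0]))
def goto(X,ang=None):
    """shift/turn numbers to reach TCP X, finger line at world angle ang, tool straight down"""
    s=arm.observe();R=rot();a=np.radians(line() if ang is None else ang)
    y=np.array([np.cos(a),np.sin(a),0]);z=np.array([0,0,-1.]);x=np.cross(y,z)
    T=Ro.from_matrix(np.stack([x,y,z],1))
    d=R.inv().apply(np.array(X)-s["eef_pos"]);w=(R.inv()*T).as_rotvec()
    print("goto",np.round(d/.3,3),np.round(w/(np.pi/2),3),"mm",round(np.linalg.norm(d)*1000),"deg",round(np.degrees(np.linalg.norm(w))))
E
python3 - <<'E'
from h import *
print(line());goto(S2W(-50,-115,200),0)
X=arm.observe()["eef_pos"];E=S2W(-50,-115,200)
for f in(1/3,2/3): goto(X+(E-X)*f,66-66*f)
E
```

```text
66.23346850554155
goto [-2.078 -2.124  0.104] [ 0.    -0.     0.736] mm 892 deg 66
goto [-0.693 -0.708  0.035] [ 0.    -0.     0.247] mm 297 deg 22
goto [-1.385 -1.416  0.07 ] [ 0.    -0.     0.491] mm 595 deg 44
```

{"method": "carry_out", "body": {
  "commands": [
    [0.2,-0.69,-0.71,0.035,0,0,0.247],
    [0.2,-0.69,-0.71,0.035,0,0,0.247],
    [0.2,-0.69,-0.71,0.035,0,0,0.247],
    [0.2,-0.69,-0.71,0.035,0,0,0.247],
    [0.2,-0.69,-0.71,0.035,0,0,0.247],
    [0.2,-0.69,-0.71,0.035,0,0,0.247],
    [0.2,-0.69,-0.71,0.035,0,0,0.247],
    [0.2,-0.69,-0.71,0.035,0,0,0.247]
  ]
}}

```text
clock: 1.37
eef_pos: [0.3784, 0.3317, 0.2211]
orientation: [0.001, 0.395, 0.919, -0.001]
force: [-0.4, -0.2, -0.1]
grip_width: 0.0346
grip_force: 0.0
```

```bash
python3 - <<'E'
from h import *
s=arm.observe();print(s["clock"],s["eef_pos"],s["grip_width"],line(),s["joint_positions"][6])
goto(S2W(-50,-115,200),0)
X=s["eef_pos"];E=S2W(-50,-115,200)
goto(X+(E-X)*.5,line()*.5)
E
```

```text
1.3667 [0.37843527 0.33167888 0.22112514] 0.0346325597584545 43.52825656964673 0.018417103791995102
goto [-1.801 -0.757  0.077] [-0.     0.002  0.484] mm 586 deg 44
goto [-0.9   -0.379  0.039] [-0.001  0.002  0.242] mm 293 deg 22
```

{"method": "carry_out", "body": {
  "commands": [
    [-0.35,-0.9,-0.38,0.04,0,0,0.242],
    [-0.35,-0.9,-0.38,0.04,0,0,0.242],
    [-0.35,-0.9,-0.38,0.04,0,0,0.242],
    [-0.35,-0.9,-0.38,0.04,0,0,0.242],
    [-0.35,-0.9,-0.38,0.04,0,0,0.242],
    [-0.35,-0.9,-0.38,0.04,0,0,0.242],
    [-0.35,-0.9,-0.38,0.04,0,0,0.242],
    [-0.35,-0.9,-0.38,0.04,0,0,0.242]
  ]
}}

```text
clock: 2.03
eef_pos: [0.4835, 0.0576, 0.2093]
orientation: [0.002, 0.562, 0.827, -0.001]
force: [-0.4, 0.5, 0.2]
grip_width: 0.0578
grip_force: 0.0
```

```bash
python3 - <<'E'
from h import *
s=arm.observe();print(s["clock"],s["eef_pos"],s["grip_width"],line(),s["joint_positions"][6])
goto(S2W(-50,-115,180),0)
E
```

```text
2.0333 [0.48345935 0.05762098 0.20928345] 0.05778860145196623 21.644545179816003 0.3183446131129015
goto [-0.975 -0.02   0.102] [0.001 0.002 0.24 ] mm 294 deg 22
```

{"method": "carry_out", "body": {
  "commands": [
    [-0.35,-0.975,-0.02,0.03,0,0,0.24],
    [-0.35,-0.975,-0.02,0.03,0,0,0.24],
    [-0.35,-0.975,-0.02,0.03,0,0,0.24],
    [-0.35,-0.975,-0.02,0.03,0,0,0.24],
    [-0.35,-0.975,-0.02,0.03,0,0,0.24],
    [-0.35,-0.975,-0.02,0.03,0,0,0.24],
    [-0.35,-0.975,-0.02,0.03,0,0,0.24],
    [-0.35,-0.975,-0.02,0.03,0,0,0.24]
  ]
}}

```text
clock: 2.7
eef_pos: [0.587, -0.2161, 0.1998]
orientation: [0.002, 0.706, 0.708, -0.002]
force: [-1.4, -0.6, 0.5]
grip_width: 0.0575
grip_force: 0.0
```

```bash
python3 - <<'E'
from h import *
s=arm.observe();print(s["clock"],s["eef_pos"],s["grip_width"],line(),s["joint_positions"][6])
goto(S2W(-50,-115,83),0)
im,d=optics.camera("scene");cv2.imwrite("pics/s1.png",cv2.resize(im[100:300,100:320],(660,600),interpolation=cv2.INTER_CUBIC))
E
```

```text
2.7 [ 0.58696555 -0.2161368   0.19977801] 0.057450490281779315 0.15962891534314386 0.5243057358523936
goto [ 0.001 -0.004  0.389] [0.001 0.004 0.002] mm 117 deg 0
```

View pics/s1.png

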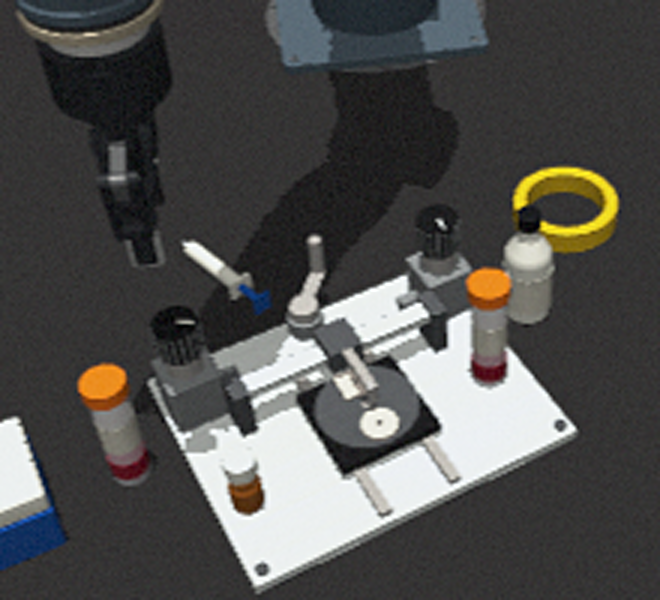

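{"method": "carry_out", "body": {
  "commands": [
    [-0.35,0,-0.004,0.1,0,0.004,0],
    [-0.35,0,-0.004,0.2,0,0.004,0],
    [-0.35,0,-0.004,0.25,0,0.004,0],
    [-0.35,0,-0.004,0.3,0,0.004,0],
    [-0.35,0,-0.004,0.34,0,0.004,0],
    [-0.35,0,-0.004,0.37,0,0.004,0],
    [-0.35,0,-0.004,0.39,0,0.004,0],
    [-0.35,0,-0.004,0.39,0,0.004,0]
  ]
}}

```text
clock: 3.42
eef_pos: [0.5848, -0.2064, 0.0819]
orientation: [-0.003, 0.703, 0.711, 0.002]
force: [0.3, 0.6, -0.5]
grip_width: 0.0572
grip_force: 0.0
```

{"method": "carry_out", "body": {
  "commands": [
    [0.1,0,0,0,0,0,0],
    [0.3,0,0,0,0,0,0],
    [0.5,0,0,0,0,0,0],
    [0.5,0,0,0,0,0,0],
    [0.5,0,0,0,0,0,0],
    [0.5,0,0,0,0,0,0]
  ]
}}

```text
clock: 3.92
eef_pos: [0.5879, -0.2071, 0.0844]
orientation: [0.0, 0.703, 0.711, 0.004]
force: [7.1, 1.1, -0.1]
grip_width: 0.0346
grip_force: 59.8
```

{"method": "carry_out", "body": {
  "commands": [
    [-0.35,0,0,0,0,0,0],
    [-0.35,0,0,0,0,0,0],
    [-0.35,0,0,0,0,0,0],
    [-0.35,0,0,0,0,0,0],
    [-0.35,0,0,0,0,0,0],
    [-0.35,0,0,0,0,0,0]
  ]
}}

```text
clock: 4.42
eef_pos: [0.5849, -0.2071, 0.0828]
orientation: [-0.002, 0.703, 0.711, 0.002]
force: [-0.6, -0.2, -0.1]
grip_width: 0.0576
grip_force: 0.0
```

```bash
python3 - <<'E'
from h import *
s=arm.observe();print(s["clock"],s["eef_pos"],s["grip_width"],line(),s["joint_velocities"].round(3) if hasattr(s["joint_velocities"],'round') else s["joint_velocities"])
goto(S2W(-50,-115,83),0)
E
```

```text
4.4167 [ 0.58491013 -0.20710773  0.08281193] 0.057581115449578134 0.6165850021726822 [-0.     0.003 -0.    -0.002 -0.     0.001  0.001]
goto [-0.031  0.003 -0.001] [-0.    -0.004  0.007] mm 9 deg 1
```

{"method": "carry_out", "body": {
  "commands": [
    [-0.35,-0.015,0.008,0,0,0,0],
    [-0.35,-0.031,0.008,0,0,0,0],
    [-0.35,-0.031,0.008,0,0,0,0],
    [-0.35,-0.031,0.008,0,0,0,0],
    [0.3,-0.031,0.008,0,0,0,0],
    [0.5,-0.031,0.008,0,0,0,0],
    [0.5,-0.031,0.008,0,0,0,0],
    [0.5,-0.031,0.008,0,0,0,0]
  ]
}}

```text
clock: 5.08
eef_pos: [0.5881, -0.2162, 0.0831]
orientation: [-0.002, 0.703, 0.711, 0.003]
force: [1.8, 0.2, 3.9]
grip_width: 0.0347
grip_force: 59.7
```

{"method": "carry_out", "body": {
  "commands": [
    [0.5,0,0,0,0,0,-0.07],
    [0.5,0,0,0,0,0,-0.14],
    [0.5,0,0,0,0,0,-0.21],
    [0.5,0,0,0,0,0,-0.28],
    [0.5,0,0,0,0,0,-0.35],
    [0.5,0,0,0,0,0,-0.42],
    [0.5,0,0,0,0,0,-0.5],
    [0.5,0,0,0,0,0,-0.5]
  ]
}}

```text
clock: 5.75
eef_pos: [0.5882, -0.2163, 0.0831]
orientation: [-0.001, 0.375, 0.927, 0.003]
force: [4.0, 0.9, 2.8]
grip_width: 0.0346
grip_force: 60.1
```

{"method": "carry_out", "body": {
  "commands": [
    [0.5,0,0,0,0,0,-0.07],
    [0.5,0,0,0,0,0,-0.14],
    [0.5,0,0,0,0,0,-0.21],
    [0.5,0,0,0,0,0,-0.28],
    [0.5,0,0,0,0,0,-0.35],
    [0.5,0,0,0,0,0,-0.42],
    [0.5,0,0,0,0,0,-0.5],
    [0.5,0,0,0,0,0,-0.5]
  ]
}}

```text
clock: 6.42
eef_pos: [0.5883, -0.2162, 0.0831]
orientation: [0.001, -0.007, 1.0, 0.003]
force: [2.6, 0.7, 3.8]
grip_width: 0.0345
grip_force: 60.5
```

```bash
python3 - <<'E'
from h import *
s=arm.observe();print(s["clock"],s["eef_pos"],s["grip_width"],line(),s["force"],s["moment"])
im,d=optics.camera("scene");cv2.imwrite("scene1.png",im)
a=cv2.resize(im[210:270,195:255],(600,600),interpolation=cv2.INTER_CUBIC)
cv2.imwrite("pics/s2.png",a)
print([(round(q["score"],2),np.round(q["at"],1),int(q["region"].sum())) for n in("round_mark","needle_tip") for q in optics.cut_out("scene",n)[:2]])
E
```

```text
6.4167 [ 0.58829026 -0.2161534   0.08305896] 0.034491263164300616 90.75655736009382 [2.59480625 0.65344833 3.77535001] [ 0.02786929 -0.50196353  0.07607578]
[(0.69, array([219., 232.]), 653), (0.75, array([214.7, 214.4]), 254), (0.7, array([265.3, 203.1]), 504)]
```

View pics/s2.png

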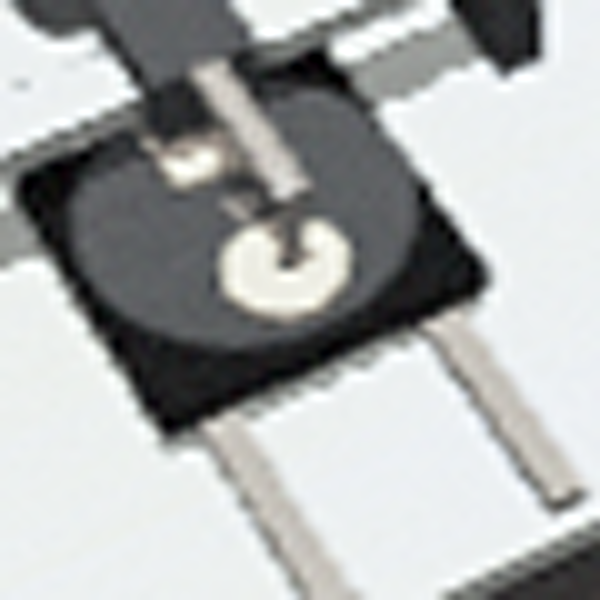

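```bash
python3 - <<'E'
from h import *
im=cv2.imread("scene1.png");g=cv2.cvtColor(im,cv2.COLOR_BGR2GRAY)
print("cols 215..232");
for r in range(224,244): print(r,*["%3d"%v for v in g[r,215:233]])
def disc(f):
    g=cv2.cvtColor(cv2.imread(f),cv2.COLOR_BGR2GRAY);return g
for f,c in(("scene.png",(226,241)),("scene1.png",(223.5,236.5))):
    g=disc(f);M=(g>150).astype(np.uint8);n,l,s,cc=cv2.connectedComponentsWithStats(M)
    k=[i for i in range(1,n) if np.hypot(*(cc[i]-c))<6 and s[i,4]>20];print(f,[(cc[i],s[i]) for i in k])
    for i in k:
        cn=cv2.findContours((l==i).astype(np.uint8),0,1)[0][0]
        e=cv2.fitEllipse(cv2.convexHull(cn));print(e,st("scene",*e[0],36))
# expected offset and jacobians
o=pix("scene",S2W(45,0,36))
for n,x in(("tip",(45,0,39)),("dx10",(55,0,36)),("dy10",(45,10,36)),("top60",(45,0,60))):print(n,np.round(pix("scene",S2W(*x))-o,2))
print(o)
E
```

```text
cols 215..232
224 162 154 131 122 170 202 203 181 127  95  96  95  95  96  94  99  93  92
225 247 217 149 132 120 170 205 200 179 130  93 100  96  94  97  96  97  96
226 244 214 140 128 106 153 202 201 204 163  94  94  95  98  98  93 100  97
227 203 155  95  79  70 103 171 212 212 179 130  92  97  98  97  97  97  97
228 104  95  74  58  51  59  97 183 222 208 169 106  94  94  97  96  97  98
229  96  92 102  94  97  92  71 165 199 130  83  91  98  93  98  98  92  98
230  93  95 137 153 118 105  65  65  87  90  87  91  96  97  99  95 100  95
231  98  94  91 141 151  84  58  80  97  91  91 101 100  96  93  93  94  94
232  95  96  92  92 129 155 148 130  95  88 157 215 191 123  91  91  96  95
233  95  92  90 141 224 246 221 136 106  89 195 247 247 213 119  88  93  96
234  97  93 144 224 242 240 242 215 119  85 189 240 241 244 205  86  90  94
235  95  91 193 244 238 236 240 211 116 101 139 205 240 242 212 109  91  96
236  96 109 202 242 238 235 239 199  88 121 213 240 237 242 202  91  92  94
237  95  90 196 241 236 236 238 237 243 243 238 236 236 242 197  83  92 101
238  94  73 188 245 23
[... 269 characters left out ...]
  34  33  24
242  91  92  96  95  90  94  80  83 106 102  89  88  64  42  37  29  33  23
243  95  96  95  93  96  93  92  92  84  82  64  42  32  35  22  20  14  29
scene.png [(array([226.01923077, 240.54807692]), array([220, 236,  13,  10, 104], dtype=int32))]
((226.0108642578125, 240.53851318359375), (9.613030433654785, 12.849987030029297), 81.0616683959961) [62.5 -1.6 36. ]
scene1.png [(array([222.86666667, 236.4       ]), array([217, 230,  13,  12,  90], dtype=int32))]
((222.54917907714844, 235.0985565185547), (11.671060562133789, 13.137447357177734), 119.57062530517578) [43.6 -1.1 36. ]
tip [-0.09 -0.81]
dx10 [1.92 2.82]
dy10 [ 3.75 -1.67]
top60 [-0.7  -6.57]
[223.23750298 235.30223954]
```

```bash
python3 - <<'E'
from h import *
g=cv2.cvtColor(cv2.imread("scene.png"),cv2.COLOR_BGR2GRAY)
print("cols 215..234");
for r in range(228,247): print(r,*["%3d"%v for v in g[r,215:235]])
E
```

```text
cols 215..234
228 236 238 214 151 150 131 120 183 219 211 169 107  97  98  98  95  96  96  97  93
229 237 236 242 216 154 146 127 166 197 127  84  94  96 101  94  99  96 100 101 102
230 239 236 240 244 216 148 136  94  83  89  86  96 101  97  94  96  98  95  96  97
231 244 242 242 224 163 117  97  88 102  89  87  91  96  95  97  97  95  98  96  97
232 215 226 150  95  78  68  50  59  86  92  86  88  98  99  95  95  97  95  96  98
233 100  98  83  93  94  86  79  87  92  97  97  96  90  97  98  97  97  94  97  98
234  95  97  97  96  95 142 157 125 107  75  78  93  93  94  97  98  98  97  98  96
235  98 100  99  93  97 108 171 173  97  64  85 109 114 105 101  95  97  95  94  97
236  99  94  95  95  95  97  90  87 100 124 209 250 246 238 189 127  96  90  95  95
237  98  94  96  96  90  92 144 224 249 244 241 238 237 239 241 236 174  91  94  93
238  99  93  93  94  89 116 209 243 239 236 237 235 235 235 237 240 220 133  92  93
239  95  94  97  92  92 168 231 238 235 236 238 237 236 237 236 238 244 213 113  89
240  97  91  97  97 110 204 242 237 235 239 196 105 190 239 235 236 240 212 109  94
241  98  97  96  96 108 203 240 237 235 236 211 152 211 239 235 238 240 201  95  89
242  95  96  93  93 106 198 241 238 235 236 237 239 238 238 235 239 243 201  84  93
243  97  91  91  92  85 135 216 238 238 236 236 236 236 236 237 242 205 108  92  99
244  93  93  95  95  87  84 163 232 241 239 236 237 239 238 240 220 149  90  99  71
245  93  96  96  93  93  86  91 121 185 234 244 243 232 201 150 101  95  89  65  35
246  92  94  93  93  95  92  91  90  97 114 114 113 110 108  94  87  66  47  41  24
```

{"method": "carry_out", "body": {
  "commands": [
    [-0.35,0,0,0,0,0,0],
    [-0.35,0,0,0,0,0,0],
    [-0.35,0,0,0,0,0,0],
    [-0.35,0,0,-0.1,0,0,0],
    [-0.35,0,0,-0.2,0,0,0],
    [-0.35,0,0,-0.3,0,0,0],
    [-0.35,0,0,-0.33,0,0,0],
    [-0.35,0,0,-0.33,0,0,0]
  ]
}}

```text
clock: 7.23
eef_pos: [0.5886, -0.2176, 0.1844]
orientation: [0.002, -0.005, 1.0, 0.002]
force: [0.3, -0.7, 0.4]
grip_width: 0.0573
grip_force: 0.0
```

```bash
python3 - <<'E'
from h import *
s=arm.observe();print(s["clock"],s["eef_pos"],s["grip_width"],line())
X=S2W(-50,115,181)+[.0022,.0003,0]
print(X);goto(X,-8)
E
```

```text
7.2333 [ 0.58855289 -0.21757488  0.1844031 ] 0.05729383822596003 90.54237550760791
[ 0.50784223 -0.00064876  0.181     ]
goto [0.262 0.726 0.014] [ 4.000e-03 -1.000e-03  1.095e+00] mm 231 deg 99
```

{"method": "carry_out", "body": {
  "commands": [
    [-0.35,0.04,0.12,0,0,0,0.07],
    [-0.35,0.08,0.24,0,0,0,0.14],
    [-0.35,0.12,0.36,0,0,0,0.21],
    [-0.35,0.16,0.48,0,0,0,0.28],
    [-0.35,0.2,0.58,0,0,0,0.35],
    [-0.35,0.23,0.66,0,0,0,0.42],
    [-0.35,0.25,0.7,0,0,0,0.49],
    [-0.35,0.262,0.726,0,0,0,0.56]
  ]
}}

```text
clock: 7.9
eef_pos: [0.5045, 0.0021, 0.1817]
orientation: [-0.003, 0.422, 0.906, 0.002]
force: [-0.7, -0.5, 1.6]
grip_width: 0.0577
grip_force: 0.0
```

{"method": "carry_out", "body": {
  "commands": [
    [-0.35,0,0,0,0,0,0.07],
    [-0.35,0,0,0,0,0,0.14],
    [-0.35,0,0,0,0,0,0.21],
    [-0.35,0,0,0,0,0,0.28],
    [-0.35,0,0,0,0,0,0.34],
    [-0.35,0,0,0,0,0,0.34],
    [-0.35,0,0,0,0,0,0.34],
    [-0.35,0,0,0,0,0,0.34]
  ]
}}

```text
clock: 8.57
eef_pos: [0.5061, -0.0001, 0.1824]
orientation: [-0.002, 0.644, 0.765, 0.002]
force: [-0.0, 0.3, 0.1]
grip_width: 0.0577
grip_force: 0.0
```

```bash
python3 - <<'E'
from h import *
s=arm.observe();print(s["clock"],s["eef_pos"],s["grip_width"],line())
X=S2W(-50,115,83)+[.0022,.0003,0]
goto(X)
E
```

```text
8.5667 [ 5.06087113e-01 -7.47889703e-05  1.82409788e-01] 0.05766243761141504 9.794367968228743
goto [-0.005  0.006  0.331] [-0.    -0.004 -0.   ] mm 99 deg 0
```

{"method": "carry_out", "body": {
  "commands": [
    [-0.35,-0.005,0.006,0.1,0,0,0],
    [-0.35,-0.005,0.006,0.2,0,0,0],
    [-0.35,-0.005,0.006,0.25,0,0,0],
    [-0.35,-0.005,0.006,0.29,0,0,0],
    [-0.35,-0.005,0.006,0.32,0,0,0],
    [-0.35,-0.005,0.006,0.331,0,0,0],
    [-0.35,-0.005,0.006,0.331,0,0,0],
    [-0.35,-0.005,0.006,0.331,0,0,0]
  ]
}}

```text
clock: 9.23
eef_pos: [0.5089, -0.0007, 0.0842]
orientation: [-0.002, 0.645, 0.764, 0.003]
force: [0.2, -0.2, 0.3]
grip_width: 0.0574
grip_force: 0.0
```

{"method": "carry_out", "body": {
  "commands": [
    [0.1,0,0,0,0,0,0],
    [0.3,0,0,0,0,0,0],
    [0.5,0,0,0,0,0,0],
    [0.5,0,0,0,0,0,0],
    [0.5,0,0,0,0,0,0],
    [0.5,0,0,0,0,0,0]
  ]
}}

```text
clock: 9.73
eef_pos: [0.5078, -0.0008, 0.0848]
orientation: [-0.002, 0.645, 0.764, 0.002]
force: [-4.8, -1.4, 9.4]
grip_width: 0.0347
grip_force: 58.9
```

{"method": "carry_out", "body": {
  "commands": [
    [0.5,0,0,0,0,0,0.07],
    [0.5,0,0,0,0,0,0.14],
    [0.5,0,0,0,0,0,0.21],
    [0.5,0,0,0,0,0,0.28],
    [0.5,0,0,0,0,0,0.35],
    [0.5,0,0,0,0,0,0.4],
    [0.5,0,0,0,0,0,0.4],
    [0.5,0,0,0,0,0,0.4]
  ]
}}

```text
clock: 10.4
eef_pos: [0.5077, -0.0008, 0.0848]
orientation: [-0.003, 0.85, 0.527, 0.001]
force: [-6.8, -1.2, 11.0]
grip_width: 0.0341
grip_force: 59.1
```

```bash
cat >> h.py <<'E'
def shot(name,n=4):
    a=np.mean([optics.camera("scene")[0].astype(float) for _ in range(n)],0)
    cv2.imwrite(name+".png",a.round().astype(np.uint8))
    g=cv2.cvtColor(a.round().astype(np.uint8),cv2.COLOR_BGR2GRAY)
    print("cols 215..232")
    for r in range(227,243): print(r,*["%3d"%v for v in g[r,215:233]])
    return a
E
python3 - <<'E'
from h import *
s=arm.observe();print(s["clock"],s["eef_pos"],s["grip_width"],line(),s["force"])
a=shot("scene2");cv2.imwrite("pics/s3.png",cv2.resize(a[205:265,190:250].astype(np.uint8),(600,600),interpolation=cv2.INTER_CUBIC))
E
```

```text
10.4 [ 0.50774613 -0.00077401  0.0848088 ] 0.03414162075313478 -26.415170572932098 [-6.75256561 -1.20544482 11.03885188]
cols 215..232
227 223 150  99  96  81  50  51  53  80 173 224 233 202 110  94  97  94  96
228 103  96  93  95 101  84  54  53  68 119 154 156 119  88  94  98  96  97
229  94  92  98 129 166 138  66  55  52  71  86  89  82  86  97  98  97  97
230  96  94 136 190 207 182 115  49  53  56  77  91  89  86  96  98  97  97
231  96  94  90 138 161 114  70  91  92  81  87  91  90  92  97  98  96  96
232  94  94  88  88 139 180 223 251 223 157 126  86 120 125  92  95  93  94
233  93  93  92 144 221 242 240 240 243 215 129  94 193 219 122  89  93  92
234  96  91 140 224 241 237 236 238 240 213 150 131 132 215 206  89  91  93
235  94  91 197 243 237 235 236 237 224 227 216 149 209 245 212 111  90  94
236  93 109 202 241 237 236 237 193  92 193 241 241 241 243 203  92  93  94
237  94  92 193 242 237 235 237 223 223 239 238 237 238 242 196  82  92  98
238  91  87 189 243 238 237 236 237 237 236 236 237 240 221 137  87  96  90
239  94  86 136 217 241 239 238 237 238 237 238 240 222 140  86  97  89  58
240  93  91  84 113 179 231 241 241 240 240 242 224 143  90  96  88  57  28
241  92  92  90  91  88 119 147 163 184 169 132 106  94  86  65  34  31  25
242  95  96  95  93  90  92  88  92 104 102  96  86  65  41  36  26  24  20
```

View pics/s3.png

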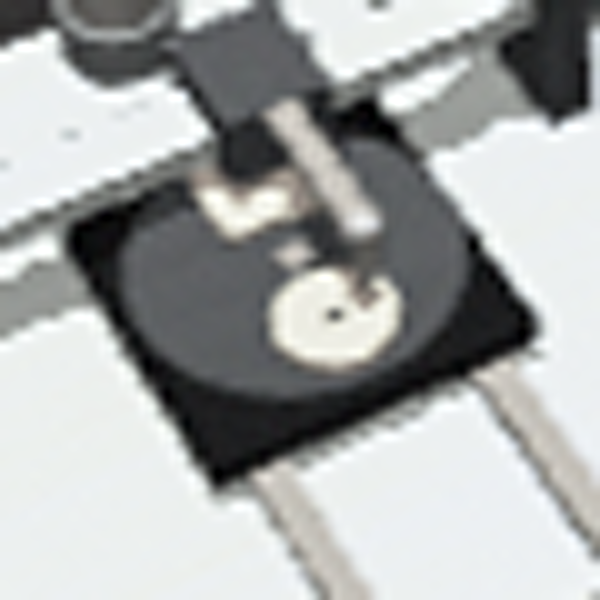

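```bash
python3 - <<'E'
from h import *
def rect(cam,f):
    im=cv2.imread(f);g=im.min(2);M=(g>140).astype(np.uint8)
    n,l,s,c=cv2.connectedComponentsWithStats(M)
    i=l[(197,300) if cam=="top" else (265,210)]; 
    if i==0: print("miss")
    cn=max(cv2.findContours((l==i).astype(np.uint8),0,1)[0],key=len)[:,0]
    q=np.array([st(cam,u,v,12)[:2] for u,v in cn])
    return q
def lines(q):
    for nm,ax,v in(("x=130",0,130),("y=140",1,140),("y=-140",1,-140),("x=-100",0,-100)):
        o=1-ax; k=(abs(q[:,ax]-v)<7)&(abs(q[:,o]-(0 if o==1 else 15))<95)
        if k.sum()>8:
            p=np.polyfit(q[k,o],q[k,ax],1);print(nm,k.sum(),"at mid",np.polyval(p,0 if o==1 else 15).round(2),"slope",p[0].round(4))
for cam,f in(("top","top.png"),("scene","scene.png")):
    print(cam);lines(rect(cam,f))
g=cv2.cvtColor(cv2.imread("top.png"),cv2.COLOR_BGR2GRAY)
print("top cols 284..312")
for r in range(156,184): print(r,*["%3d"%v for v in g[r,284:312]])
E
```

```text
top
x=130 65 at mid 129.67 slope -0.0002
y=140 78 at mid 137.55 slope 0.0068
y=-140 50 at mid -139.82 slope -0.0172
x=-100 68 at mid -99.24 slope -0.002
scene
x=130 73 at mid 132.2 slope -0.004
y=140 24 at mid 136.25 slope 0.0267
y=-140 74 at mid -139.33 slope -0.0087
top cols 284..312
156 218 218 217 218 218 217 217 217 216 217 218 217 219 219 224 213 155 193 187 128 128  89  59  51 118 211 222 221
157 217 215 218 215 217 218 217 216 218 218 219 218 222 221 210 203 102 114  85  67  61  62  55  52  81 160 225 220
158 217 217 217 217 218 217 219 218 218 219 217 204 205 194 131 102  59  62  57  54  58  55  58  57  59 123 211 221
159 215 217 216 218 219 217 218 219 217 204 191 133 139 107  89  83  79  85  83  76  61  63  63  58  55  81 169 223
160 217 218 219 220 220 220 206 203 194 156 148 163 177 168 154 142 118 112 114 102  90  87  75  63  59  82 153 216
161 218 221 222 220 208 194 138 136 150 192 208 221 223 221 208 192 145 113 111 116 115 117  99  87  59  59 103 187
162 220 208 211 198 136  94 101 145 197 218 220 220 220 219 221 219 191 143 113 115 113 115 120 114  80  69  72 158
1
[... 1734 characters left out ...]
 120
178 116 126 126 126 125 126 127 129 124 125 123 120 122 128 128 108 121 162 209 212 212 220 197 137 116 123 119 123
179  92 129 132 124 126 128 126 128 123 127 125 128 143 183 195 160 158 153 199 213 212 217 216 163 120 122 126 122
180  78 122 128 129 129 128 126 126 128 126 127 124 162 224 221 189 164 159 163 210 210 212 218 193 127 120 122 124
181  78 109 127 131 127 126 129 125 129 124 124 123 140 213 224 216 168 157 146 198 212 212 215 219 148 121 114 115
182  91  91 123 130 126 130 125 128 130 125 127 124 129 179 221 217 187 157 139 168 211 213 217 221 169 120 105 108
183 121  73 102 130 133 127 130 124 126 127 126 124 126 163 222 224 213 167 137 157 213 213 204 200 140 117 121 117
```

```bash
python3 - <<'E'
from h import *
print(st("top",296.05,165.42,36),st("scene",226.0,240.4,36),st("scene",223.0,236.0,36))
# needle tip at P in scene
print(st("scene",225.75,235.7,36))
g=cv2.cvtColor(cv2.imread("top.png"),cv2.COLOR_BGR2GRAY)
# profile along stage x across plate at y=+70/-70 (top) and scene far edge
for y in(40,-70):
    for cam,f in(("top","top.png"),("scene","scene.png")):
        g=cv2.cvtColor(cv2.imread(f),cv2.COLOR_BGR2GRAY).astype(np.float32)
        for xs in((np.arange(-108,-91,1.5)),np.arange(122,139,1.5)):
            acc=[]
            for yy in range(y-12,y+13,2):
                uv=np.array([pix(cam,S2W(x,yy,12)) for x in xs],np.float32)
                acc.append(cv2.remap(g,uv[:,0],uv[:,1],1))
            print(cam,y,*[f"{x:.0f}:{v:.0f}" for x,v in zip(xs,np.mean(acc,0).ravel())])
E
```

```text
[60.7 -2.4 36. ] [62.1 -1.4 36. ] [46.6 -1.5 36. ]
[49.1  4.6 36. ]
top 40 -108:101 -106:98 -105:96 -104:95 -102:105 -100:135 -99:177 -98:202 -96:211 -94:213 -93:212 -92:212
top 40 122:211 124:212 125:214 126:216 128:204 130:175 131:132 132:89 134:65 136:59 137:60 138:61
scene 40 -108:47 -106:47 -105:46 -104:45 -102:45 -100:52 -99:70 -98:108 -96:165 -94:216 -93:242 -92:245
scene 40 122:218 124:207 125:198 126:211 128:232 130:242 131:236 132:200 134:149 136:123 137:104 138:72
top -70 -108:79 -106:78 -105:76 -104:75 -102:88 -100:129 -99:181 -98:208 -96:216 -94:217 -93:216 -92:215
top -70 122:217 124:219 125:221 126:221 128:209 130:179 131:137 132:90 134:63 136:57 137:57 138:59
scene -70 -108:51 -106:51 -105:50 -104:49 -102:48 -100:52 -99:65 -98:99 -96:155 -94:210 -93:240 -92:244
scene -70 122:239 124:239 125:239 126:239 128:240 130:241 131:236 132:204 134:150 136:124 137:126 138:113
```

```bash
python3 - <<'E'
from h import *
g=cv2.cvtColor(cv2.imread("top.png"),cv2.COLOR_BGR2GRAY).astype(np.float32)
for z in(52,60):
  for x in(15,25,35):
    ys=np.arange(-14,15,1.5);acc=[]
    for xx in range(x-4,x+5,2):
        uv=np.array([pix("top",S2W(xx,y,z)) for y in ys],np.float32);acc.append(cv2.remap(g,uv[:,0],uv[:,1],1))
    print(z,x,*[f"{y:.0f}:{v:.0f}" for y,v in zip(ys,np.mean(acc,0).ravel())])
for x in(-60,60):
    for ys in(np.arange(-148,-131,1.5),np.arange(132,149,1.5)):
        acc=[]
        for xx in range(x-20,x+21,2):
            uv=np.array([pix("top",S2W(xx,y,12)) for y in ys],np.float32);acc.append(cv2.remap(g,uv[:,0],uv[:,1],1))
        print(x,*[f"{y:.0f}:{v:.0f}" for y,v in zip(ys,np.mean(acc,0).ravel())])
E
```

```text
52 15 -14:122 -12:138 -11:172 -10:202 -8:216 -6:216 -5:213 -4:212 -2:211 -0:203 1:180 2:157 4:151 6:158 7:169 8:191 10:212 12:221 13:220 14:207
52 25 -14:121 -12:128 -11:138 -10:150 -8:164 -6:183 -5:202 -4:210 -2:212 -0:207 1:185 2:153 4:127 6:114 7:113 8:130 10:152 12:161 13:162 14:151
52 35 -14:119 -12:118 -11:116 -10:123 -8:144 -6:179 -5:205 -4:212 -2:212 -0:203 1:178 2:138 4:108 6:92 7:90 8:105 10:118 12:123 13:124 14:124
60 15 -14:119 -12:120 -11:137 -10:169 -8:200 -6:215 -5:215 -4:212 -2:212 -0:211 1:204 2:183 4:158 6:153 7:159 8:169 10:189 12:210 13:221 14:220
60 25 -14:119 -12:120 -11:124 -10:129 -8:138 -6:152 -5:175 -4:199 -2:210 -0:212 1:207 2:185 4:152 6:122 7:106 8:103 10:120 12:140 13:147 14:149
60 35 -14:118 -12:119 -11:118 -10:116 -8:121 -6:140 -5:175 -4:203 -2:212 -0:212 1:206 2:179 4:138 6:108 7:89 8:90 10:105 12:117 13:122 14:124
-60 -148:82 -146:82 -145:79 -144:78 -142:87 -140:99 -139:108 -138:110 -136:108 -134:103 -133:101 -132:102
-60 132:140 134:132 135:152 136:177 138:166 140:126 141:93 142:77 144:75 146:76 147:77 148:77
60 -148:74 -146:91 -145:110 -144:132 -142:161 -140:194 -139:214 -138:219 -136:216 -134:213 -133:211 -132:208
60 132:214 134:215 135:216 136:209 138:180 140:136 141:102 142:86 144:86 146:89 147:91 148:92
```

{"method": "carry_out", "body": {
  "commands": [
    [0.5,0,0,0,0,0,-0.07],
    [0.5,0,0,0,0,0,-0.14],
    [0.5,0,0,0,0,0,-0.21],
    [0.5,0,0,0,0,0,-0.28],
    [0.5,0,0,0,0,0,-0.35],
    [0.5,0,0,0,0,0,-0.4],
    [0.5,0,0,0,0,0,-0.4],
    [0.5,0,0,0,0,0,-0.4]
  ]
}}

```text
clock: 11.27
eef_pos: [0.5078, -0.0008, 0.0848]
orientation: [-0.002, 0.645, 0.764, 0.002]
force: [-5.2, -0.0, 10.3]
grip_width: 0.0345
grip_force: 59.0
```

```bash
python3 - <<'E'
from h import *
s=arm.observe();print(s["clock"],s["eef_pos"],s["grip_width"],line(),s["force"])
a=shot("scene3")
E
```

```text
11.2667 [ 0.50776308 -0.00079523  0.08478382] 0.03454375530298404 9.652283650362524 [-5.23110027 -0.0116923  10.34462201]
cols 215..232
227 225 154 103  89  71 103 173 205 214 197 136  94  96  96  96  98  97  95
228 105 101  80  50  55  53 106 196 236 227 174 106  95  95  96  97  97  97
229  93  94  84  77  99  88  68 153 186 124  81  91  96  97  98  97  97  99
230  96  94 140 153 121 104  71  64  86  88  87  91  96  96  96  97  98  96
231  98  96  95 144 151  83  58  84 101  91  86 101 102  95  94  98  97  95
232  96  93  92  87 132 144 134 131  98  87 161 219 193 125  91  92  95  94
233  93  91  91 143 224 247 220 140 105  88 195 247 245 216 118  90  93  94
234  95  91 142 224 241 239 243 218 121  81 189 241 239 244 204  87  91  94
235  93  91 195 244 237 236 239 213 116 101 139 206 238 241 211 110  90  93
236  93 112 203 242 236 236 239 197  88 124 211 241 237 242 202  93  91  96
237  96  90 193 241 236 235 237 226 227 244 240 238 238 242 199  82  93  96
238  94  85 191 242 238 236 235 237 237 237 237 237 240 222 139  87  96  89
239  92  87 136 215 241 238 237 237 237 237 239 241 221 139  84  95  89  60
240  92  90  86 113 180 233 241 240 240 240 243 224 146  90  95  86  59  30
241  92  92  94  91  87 121 146 164 184 169 131 106  95  85  66  33  31  29
242  95  94  94  93  93  93  88  92 104 103  97  86  66  42  38  26  23  16
```

{"method": "carry_out", "body": {
  "commands": [
    [0.5,0,0,0,0,0,-0.07],
    [0.5,0,0,0,0,0,-0.14],
    [0.5,0,0,0,0,0,-0.21],
    [0.5,0,0,0,0,0,-0.28],
    [0.5,0,0,0,0,0,-0.35],
    [0.5,0,0,0,0,0,-0.4],
    [0.5,0,0,0,0,0,-0.4],
    [0.5,0,0,0,0,0,-0.4]
  ]
}}

```text
clock: 12.13
eef_pos: [0.5078, -0.0008, 0.0848]
orientation: [-0.002, 0.377, 0.926, 0.003]
force: [-4.7, 0.6, 10.2]
grip_width: 0.0345
grip_force: 59.1
```

```bash
python3 - <<'E'
from h import *
s=arm.observe();print(s["clock"],line())
a=shot("scene4")
G=[cv2.cvtColor(cv2.imread(f"scene{i}.png"),cv2.COLOR_BGR2GRAY).astype(int) for i in(2,3,4)]
m=np.max(G,0)
for k in range(3):
    print("needle",k)
    for r in range(231,240): print(r,*["%4d"%v for v in (m-G[k])[r,215:233]])
E
```

```text
12.1333 45.6532576541072
cols 215..232
227 141 114 113 171 201 198 179 127  95  96  97  96  95  98  95  97  95  97
228  97  71  62 102 173 205 208 190 130  93  96  97  98  95  97  95  96  97
229  78  52  53  62 158 215 221 216 162  92  94  94  97  97  98  97  97  99
230  83  56  83 102 117 141 156 131  80  93  94  93  95  95  96  99  96  97
231  96  81  67  96 101  83  85  84 116 146 131 105  98  94  96  97  97  96
232  99  95  79  51  66  82  86 103 205 249 247 237 189 123  90  95  95  94
233  95  92  95 110 119 101  89  83 192 243 239 240 243 216 118  89  92  93
234  94  90 145 228 223 129  96  88 191 243 237 236 238 244 205  87  93  93
235  94  90 195 247 217 132  95 105 171 228 237 236 236 241 211 109  90  94
236  95 111 204 242 242 217 139  85  60 187 238 237 236 241 202  93  91  95
237  93  91 195 241 239 241 217 141 202 242 237 235 237 243 200  85  93  98
238  93  86 189 242 239 237 240 241 240 238 236 237 240 220 138  88  96  90
239  90  86 137 217 242 240 239 237 237 237 238 240 221 140  87  96  88  59
240  93  91  86 112 178 232 241 240 241 241 241 224 144  87  96  87  59  
[... 2019 characters left out ...]
 0    0    0    4    2    2    0    0    0
233    0    1    0   34  105  146  151  157   51    0    0    7    2    3    4    1    1    1
234    2    1    0    0   18  110  147  150   49    0    0    5    1    0    1    2    0    1
235    0    1    2    0   20  104  144  132   53    0    0    0    2    4    1    2    0    0
236    0    1    0    0    0   19  100  112   32    6    3    4    5    2    1    0    2    1
237    3    1    0    1    0    0   20   85   25    2    3    3    1    0    0    0    0    0
238    1    1    2    1    0    0    0    0    0    0    1    0    0    2    1    0    0    0
239    4    1    0    0    0    0    0    0    1    0    1    1    1    0    0    1    1    1
```

```bash
python3 - <<'E'
from h import *
D=np.stack([optics.camera("scene")[1] for _ in range(6)]);d=np.median(D,0)
p=CP["scene"];R=np.array(p["R"]);t=np.array(p["t"])
v,u=np.mgrid[224:243,215:233];dd=d[224:243,215:233]
c=np.stack([(u-p["cx"])/p["fx"]*dd,(v-p["cy"])/p["fy"]*dd,dd],-1)
X=(c-t)@R
for r in range(19): print(224+r,*["%4d"%z if dd[r,i]>0 else "   ." for i,z in enumerate(np.round(X[r,:,2]*1000))])
S=(X-O)@RS*1000
k=(abs(X[...,2]-.036)<.02)
print(np.std(D[:,232:240,218:228],0).mean()*1000)
E
```

```text
224   34   65   63   64   64   36   34   35   31   31   31   31   31   31   31   32   31   30
225   35   59   63   64   63   65   35   33   31   31   31   31   32   31   31   30   32   30
226   35   35   61   65   63   64   65   31   31   31   31   30   31   30   31   31   31   31
227   35   35   33   63   63   64   64   64   31   31   31   32   30   30   31   31   30   31
228   33   31   30   58   63   63   65   64   31   31   30   31   31   32   31   31   32   31
229   30   30   31   30   61   64   64   63   63   31   31   31   30   31   32   31   31   31
230   30   31   30   32   31   64   64   65   61   31   31   29   31   32   31   32   31   30
231   30   32   32   30   32   58   61   61   59   32   30   30   32   30   30   32   31   31
232   31   32   31   32   31   31   57   57   53   34   36   35   35   31   30   30   30   30
233   31   31   31   31   35   34   54   53   50   34   36   35   35   35   31   31   32   30
234   30   31   32   34   35   34   49   50   48   34   35   35   35   34   35   29   31   29
235   30   30   31   35   34   35   35   45   34   35   35   35   34   35   36   30   31   30
236   30   30   30   35   36   35   36   38   36   35   36   36   34   34   35   31   31   31
237   31   32   31   35   34   35   35   35   34   35   34   35   33   35   35   30   31   30
238   30   30   30   34   35   34   36   35   35   35   35   36   35   34   34   31   31   31
239   31   31   31   33   35   35   34   35   34   34   35   35   35   34   32   31   31   31
240   31   31   31   31   34   35   34   36   35   34   35   34   35   32   31   31   29   28
241   31   30   30   30   33   32   34   35   34   34   33   33   30   31   31   30   26   27
242   30   31   30   31   31   30   31   31   31   31   30   31   30   29   28   26   26   26
14.902217
```

{"method": "carry_out", "body": {
  "commands": [
    [0.5,0,0,0,0,0,0.07],
    [0.5,0,0,0,0,0,0.14],
    [0.5,0,0,0,0,0,0.22],
    [0.5,0,0,0,0,0,0.22],
    [0.5,0,0,0,0,0,0.22]
  ]
}}

```text
clock: 13.05
eef_pos: [0.5078, -0.0008, 0.0848]
orientation: [-0.002, 0.532, 0.847, 0.002]
force: [-5.3, -0.1, 9.9]
grip_width: 0.0349
grip_force: 59.4
```

```bash
cat >> h.py <<'E'
def zmap(n=10):
    F=[optics.camera("scene") for _ in range(n)]
    d=np.median([f[1] for f in F],0);p=CP["scene"];R=np.array(p["R"]);t=np.array(p["t"])
    v,u=np.mgrid[229:241,217:230];dd=d[229:241,217:230]
    X=(np.stack([(u-p["cx"])/p["fx"]*dd,(v-p["cy"])/p["fy"]*dd,dd],-1)-t)@R
    g=cv2.cvtColor(np.mean([f[0].astype(float) for f in F],0).round().astype(np.uint8),cv2.COLOR_BGR2GRAY)
    print("cols 217..229")
    for r in range(12): print(229+r,*["%3d"%z for z in np.round(X[r,:,2]*1000)],"  |",*["%3d"%z for z in g[229+r,217:230]])
E
python3 - <<'E'
from h import *
print(arm.observe()["clock"],line());zmap()
E
```

```text
13.05 25.7656584394923
cols 217..229
229  32  32  32  33  63  64  64  63  31  31  30  31  31   |  56  73  93 116 192 228 188 124  90  95  96  96  97
230  31  31  32  33  58  62  62  60  58  31  30  31  31   | 103 114 121 105 100  99  81  87  93  95  95  96  97
231  31  30  32  32  31  60  59  57  31  31  31  31  31   |  87  94 107  84  69  87  87 117 132 107  98  94  95
232  32  32  30  30  35  54  54  53  36  35  35  30  31   |  92  78  85 106 108 103  86 194 251 239 190 123  91
233  30  32  36  36  34  50  51  50  34  35  34  36  30   |  92 148 175 157 139 108  85 152 227 241 243 215 119
234  31  35  35  35  35  35  46  45  34  35  34  34  35   | 141 225 247 217 147 125  86 194 242 237 238 244 205
235  31  35  36  34  36  35  42  40  35  34  35  35  35   | 193 244 240 215 151 132 103 192 241 237 236 241 211
236  30  35  35  36  35  34  36  36  36  35  34  35  35   | 203 241 237 241 215 122  80 120 206 238 237 241 203
237  32  35  35  35  35  35  35  35  35  34  35  35  36   | 194 241 237 237 240 229 228 243 239 236 238 242 198
238  31  35  34  35  35  35  34  35  35  36  35  35  35   | 190 243 238 236 236 237 238 237 237 237 240 220 138
239  31  33  35  35  35  35  34  35  34  35  34  36  32   | 135 216 241 239 238 237 237 237 239 240 221 139  87
240  31  31  34  35  35  35  35  35  35  34  34  31  32   |  86 113 180 232 242 240 240 240 242 224 145  88  95
```

{"method": "carry_out", "body": {
  "commands": [
    [-0.35,0,0,0,0,0,0],
    [-0.35,0,0,0,0,0,0],
    [-0.35,0,0,0,0,0,0],
    [-0.35,0,0,-0.1,0,0,0],
    [-0.35,0,0,-0.2,0,0,0],
    [-0.35,0,0,-0.3,0,0,0],
    [-0.35,0,0,-0.33,0,0,0],
    [-0.35,0,0,-0.33,0,0,0]
  ]
}}

```text
clock: 14.22
eef_pos: [0.5103, -0.0011, 0.1854]
orientation: [0.0, 0.531, 0.847, 0.004]
force: [-0.0, -0.7, 0.0]
grip_width: 0.0578
grip_force: 0.0
```

```bash
python3 - <<'E'
from h import *
print(arm.observe()["eef_pos"],line());goto([.5882,-.2162,.183])
E
```

```text
[ 0.5103273  -0.0011407   0.18540862] 25.824631316166126
goto [-0.758 -0.079  0.005] [ 0.005 -0.002  0.   ] mm 229 deg 0
```

{"method": "carry_out", "body": {
  "commands": [
    [-0.35,-0.13,-0.013,0,0,0,0],
    [-0.35,-0.26,-0.026,0,0,0,0],
    [-0.35,-0.39,-0.04,0,0,0,0],
    [-0.35,-0.52,-0.053,0,0,0,0],
    [-0.35,-0.63,-0.065,0,0,0,0],
    [-0.35,-0.71,-0.075,0,0,0,0],
    [-0.35,-0.758,-0.079,0.005,0,0,0],
    [-0.35,-0.758,-0.079,0.005,0,0,0]
  ]
}}

```text
clock: 14.88
eef_pos: [0.586, -0.2196, 0.1782]
orientation: [-0.002, 0.533, 0.846, 0.002]
force: [-0.8, 1.1, -0.7]
grip_width: 0.0576
grip_force: 0.0
```

{"method": "carry_out", "body": {
  "commands": [
    [-0.35,0,0,0,0,0,0],
    [-0.35,0,0,0,0,0,0],
    [-0.35,0,0,0,0,0,0]
  ]
}}

```text
clock: 15.13
eef_pos: [0.5863, -0.214, 0.1797]
orientation: [-0.002, 0.53, 0.848, 0.003]
force: [-0.2, -0.2, 1.0]
grip_width: 0.0576
grip_force: 0.0
```

```bash
python3 - <<'E'
from h import *
print(arm.observe()["eef_pos"],line());goto([.5882,-.2162,.083])
E
```

```text
[ 0.58632691 -0.21404861  0.17973723] 25.959695381553136
goto [-0.011  0.002  0.322] [ 0.002 -0.004  0.   ] mm 97 deg 0
```

{"method": "carry_out", "body": {
  "commands": [
    [-0.35,-0.009,0.003,0.1,0,0,0],
    [-0.35,-0.009,0.003,0.2,0,0,0],
    [-0.35,-0.009,0.003,0.25,0,0,0],
    [-0.35,-0.009,0.003,0.29,0,0,0],
    [-0.35,-0.009,0.003,0.315,0,0,0],
    [-0.35,-0.009,0.003,0.322,0,0,0],
    [-0.35,-0.009,0.003,0.322,0,0,0],
    [-0.35,-0.009,0.003,0.322,0,0,0]
  ]
}}

```text
clock: 15.8
eef_pos: [0.589, -0.2177, 0.0843]
orientation: [-0.001, 0.531, 0.847, 0.003]
force: [-0.8, 0.1, 0.2]
grip_width: 0.0575
grip_force: 0.0
```

{"method": "carry_out", "body": {
  "commands": [
    [0.1,0,0,0,0,0,0],
    [0.3,0,0,0,0,0,0],
    [0.5,0,0,0,0,0,0],
    [0.5,0,0,0,0,0,0],
    [0.5,0,0,0,0,0,0],
    [0.5,0,0,0,0,0,0]
  ]
}}

```text
clock: 16.3
eef_pos: [0.589, -0.2178, 0.0846]
orientation: [-0.001, 0.531, 0.847, 0.003]
force: [-0.7, -0.2, 5.0]
grip_width: 0.0343
grip_force: 59.3
```

{"method": "carry_out", "body": {
  "commands": [
    [0.5,0,0,0,0,0,0.04],
    [0.5,0,0,0,0,0,0.08],
    [0.5,0,0,0,0,0,0.127],
    [0.5,0,0,0,0,0,0.127],
    [0.5,0,0,0,0,0,0.127]
  ]
}}

```text
clock: 16.72
eef_pos: [0.5887, -0.2179, 0.0846]
orientation: [-0.001, 0.613, 0.79, 0.003]
force: [-2.1, 0.7, 6.1]
grip_width: 0.0344
grip_force: 59.4
```

```bash
python3 - <<'E'
from h import *
print(arm.observe()["clock"],line());zmap()
E
```

```text
16.7167 14.352993718404269
cols 217..229
229  31  30  32  31  63  64  64  64  30  30  30  31  32   |  53  55  70 109 181 227 209 138  89  94  96  95  96
230  31  32  31  32  58  62  62  60  58  31  31  31  31   |  86 100 123 109 101  98  81  85  93  95  96  95  97
231  31  32  31  32  32  60  59  57  31  31  30  32  31   |  85  98 120 114  95  87  87  95 106 100  94  95  96
232  30  31  30  31  31  53  55  53  35  35  30  31  31   |  96  83  70  71  90 104  89 167 225 191 126  98  92
233  30  30  31  35  34  50  52  51  35  35  35  34  30   |  91  93 107 136 140 110  85 154 229 244 237 178  94
234  31  31  35  34  35  35  46  46  36  35  35  35  34   |  91 144 227 219 150 126  86 194 243 238 240 235 174
235  31  31  35  35  34  34  41  39  35  35  35  35  35   | 114 208 245 215 151 132 104 191 241 238 237 240 224
236  31  35  35  34  35  35  35  35  35  35  35  35  35   | 167 233 240 240 217 131  83 116 206 237 237 239 215
237  31  34  35  35  34  35  33  35  34  34  34  35  34   | 191 243 238 237 241 218 167 218 240 237 237 239 231
238  31  35  34  36  35  35  35  34  35  35  35  35  34   | 153 227 239 237 237 239 240 239 237 235 237 241 204
239  31  33  35  36  35  35  35  35  35  34  34  34  35   | 132 214 241 238 236 236 236 236 236 237 240 221 139
240  31  30  35  35  35  35  35  35  35  35  34  34  31   |  84 135 218 241 239 238 238 239 238 240 223 140  86
```

{"method": "carry_out", "body": {
  "commands": [
    [-0.35,0,0,0,0,0,0],
    [-0.35,0,0,0,0,0,0],
    [-0.35,0,0,0,0,0,0],
    [-0.35,0,0,-0.1,0,0,0],
    [-0.35,0,0,-0.2,0,0,0],
    [-0.35,0,0,-0.3,0,0,0],
    [-0.35,0,0,-0.33,0,0,0],
    [-0.35,0,0,-0.33,0,0,0]
  ]
}}

```text
clock: 17.88
eef_pos: [0.5899, -0.2189, 0.1853]
orientation: [0.001, 0.613, 0.79, 0.003]
force: [-0.5, -0.6, -0.8]
grip_width: 0.0578
grip_force: 0.0
```

```bash
python3 - <<'E'
from h import *
zmap(4)
print(arm.observe()["eef_pos"],line());X=S2W(-118.5,30,160)+[.0022,0,0];print(X);goto(X,-68)
E
```

```text
cols 217..229
229  31  31  30  29  62  65  65  65  32  32  31  28  32   |  51  56  71 109 179 228 209 138  88  94  97  96  95
230  30  32  33  31  59  64  61  61  58  31  30  30  31   |  84 100 120 109 102  98  81  83  93  93  95  97  96
231  30  32  31  31  32  60  58  57  30  31  31  31  30   |  86  96 120 113  94  88  88  92 107 100  94  93  96
232  30  29  31  30  31  54  55  54  35  35  32  30  30   |  96  82  72  70  89 106  87 167 226 190 126  96  91
233  29  31  32  36  35  50  52  50  35  34  35  34  29   |  91  95 106 136 139 110  86 155 229 244 237 177  95
234  31  32  36  35  35  34  47  46  35  35  34  36  36   |  93 143 226 218 149 125  86 194 243 238 240 235 175
235  31  31  35  34  34  34  43  41  35  34  35  35  35   | 117 207 245 213 150 133 105 192 241 237 237 241 225
236  30  35  34  35  36  36  36  36  35  33  34  34  36   | 167 232 240 241 217 130  84 115 207 237 237 239 214
237  31  35  34  35  35  35  34  36  35  35  35  35  36   | 192 243 237 238 241 220 167 217 240 236 236 239 230
238  30  36  36  36  35  35  35  35  37  33  35  36  36   | 153 228 239 236 237 239 240 239 237 236 237 241 204
239  32  34  35  35  34  36  35  35  35  35  37  34  35   | 132 214 241 237 236 237 236 236 237 238 240 220 140
240  31  32  35  34  36  34  35  36  34  35  34  35  32   |  84 136 218 241 239 239 237 237 238 241 223 140  85
[ 0.58757778 -0.21779208  0.18076152] 14.402364244408158
[ 0.47327607 -0.10449793  0.16      ]
goto [ 0.46  -0.275  0.073] [-0.004 -0.004  0.916] mm 162 deg 82
```

{"method": "carry_out", "body": {
  "commands": [
    [0.0,0.06,-0.036,0,0,0,0.075],
    [0.0,0.12,-0.072,0,0,0,0.15],
    [0.0,0.18,-0.108,0,0,0,0.225],
    [0.0,0.24,-0.144,0,0,0,0.3],
    [0.0,0.3,-0.18,0.02,0,0,0.375],
    [0.0,0.36,-0.215,0.03,0,0,0.45],
    [0.0,0.42,-0.25,0.04,0,0,0.525],
    [0.0,0.46,-0.275,0.05,0,0,0.6]
  ]
}}

```text
clock: 18.75
eef_pos: [0.4719, -0.1035, 0.1666]
orientation: [-0.004, 0.906, 0.423, -0.0]
force: [-0.0, 0.1, 0.8]
grip_width: 0.0426
grip_force: 0.0
```

{"method": "carry_out", "body": {
  "commands": [
    [0.0,0,0,0,0,0,0.07],
    [0.0,0,0,0,0,0,0.14],
    [0.0,0,0,0,0,0,0.21],
    [0.0,0,0,0,0,0,0.28],
    [0.0,0,0,0,0,0,0.316],
    [0.0,0,0,0,0,0,0.316],
    [0.0,0,0,0,0,0,0.316]
  ]
}}

```text
clock: 19.33
eef_pos: [0.4736, -0.1048, 0.1672]
orientation: [-0.003, 0.981, 0.192, -0.0]
force: [-0.0, 0.5, 0.2]
grip_width: 0.0427
grip_force: 0.0
```

```bash
python3 - <<'E'
from h import *
s=arm.observe();print(s["clock"],s["eef_pos"],line(),s["grip_width"]);X=S2W(-118.5,30,47)+[.0022,0,0];goto(X)
a,_=optics.camera("scene");cv2.imwrite("pics/s4.png",cv2.resize(a[100:280,120:320],(667,600),interpolation=cv2.INTER_CUBIC))
E
```

```text
19.3333 [ 0.47360028 -0.10481825  0.16717503] -67.91505416853019 0.042669355377504936
goto [-0.001  0.001  0.401] [-0.004 -0.    -0.   ] mm 120 deg 0
```

View pics/s4.png

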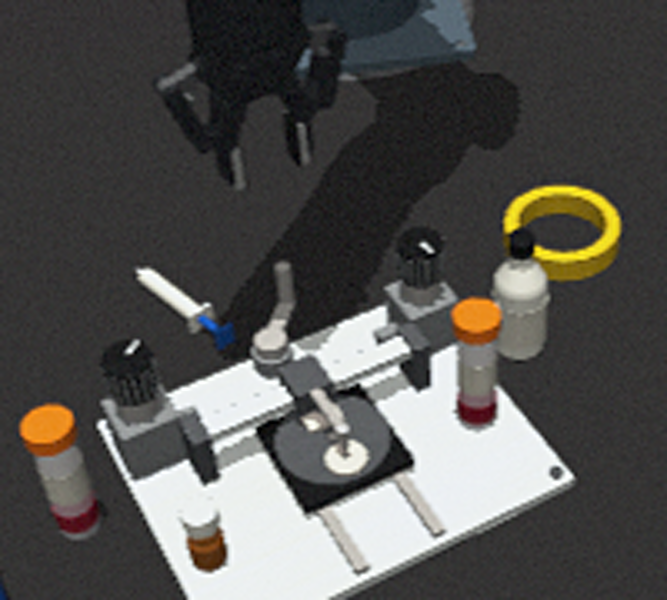

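{"method": "carry_out", "body": {
  "commands": [
    [0.0,0,0,0.1,0,0,0],
    [0.0,0,0,0.2,0,0,0],
    [0.0,0,0,0.28,0,0,0],
    [0.0,0,0,0.34,0,0,0],
    [0.0,0,0,0.38,0,0,0],
    [0.0,0,0,0.4,0,0,0],
    [0.0,0,0,0.4,0,0,0],
    [0.0,0,0,0.4,0,0,0]
  ]
}}

```text
clock: 20.05
eef_pos: [0.4742, -0.1045, 0.0482]
orientation: [-0.003, 0.982, 0.191, 0.0]
force: [0.9, -0.5, 0.8]
grip_width: 0.0429
grip_force: 0.0
```

{"method": "carry_out", "body": {
  "commands": [
    [0.3,0,0,0,0,0,0],
    [0.5,0,0,0,0,0,0],
    [0.7,0,0,0,0,0,0],
    [0.9,0,0,0,0,0,0],
    [0.9,0,0,0,0,0,0],
    [0.9,0,0,0,0,0,0]
  ]
}}

```text
clock: 20.55
eef_pos: [0.4741, -0.1038, 0.0487]
orientation: [-0.003, 0.982, 0.191, 0.001]
force: [-2.5, 1.7, 6.7]
grip_width: 0.01
grip_force: 58.5
```

```bash
python3 - <<'E'
from h import *
s=arm.observe();X=s["eef_pos"];H=S2W(-84,0,0)+[.0022,0,0]
r=(X-H)[:2];a0=np.degrees(np.arctan2(r[1],r[0]))
print(s["clock"],X,line(),s["grip_width"],s["force"],"radius",np.hypot(*r)*1000,"stage angle",a0-np.degrees(YAW))
R=rot().as_matrix()
# arc rows: relative to now, rotate about hinge by k
for k in range(0,100,6):
    b=np.radians(a0+k);P=H[:2]+.046*np.array([np.cos(b),np.sin(b)])
    d=R.T@np.array([*(P-X[:2]),0]);print(k,np.round(d[:2]/.3,3),round(-k/90,3))
E
```

```text
20.55 [ 0.47410419 -0.10380766  0.04873522] -68.01014347723178 0.009997930327777209 [-2.52211871  1.70502157  6.73465704] radius 45.19674425104234 stage angle 137.80230933218849
0 [-0.002 -0.002] 0.0
6 [-0.012  0.01 ] -0.067
12 [-0.022  0.023] -0.133
18 [-0.029  0.038] -0.2
24 [-0.036  0.052] -0.267
30 [-0.04   0.068] -0.333
36 [-0.043  0.083] -0.4
42 [-0.044  0.099] -0.467
48 [-0.044  0.116] -0.533
54 [-0.042  0.131] -0.6
60 [-0.038  0.147] -0.667
66 [-0.033  0.162] -0.733
72 [-0.026  0.177] -0.8
78 [-0.018  0.19 ] -0.867
84 [-0.008  0.203] -0.933
90 [0.003 0.215] -1.0
96 [0.015 0.225] -1.067
```

{"method": "carry_out", "body": {
  "commands": [
    [0.9,-0.012,0.012,0,0,0,-0.067],
    [0.9,-0.021,0.025,0,0,0,-0.133],
    [0.9,-0.028,0.04,0,0,0,-0.2],
    [0.9,-0.034,0.054,0,0,0,-0.267],
    [0.9,-0.038,0.07,0,0,0,-0.333],
    [0.9,-0.041,0.085,0,0,0,-0.4],
    [0.9,-0.042,0.101,0,0,0,-0.467],
    [0.9,-0.042,0.118,0,0,0,-0.533]
  ]
}}

```text
clock: 21.22
eef_pos: [0.476, -0.1411, 0.0486]
orientation: [-0.003, 0.818, 0.576, 0.002]
force: [-0.9, 4.8, 7.6]
grip_width: 0.0094
grip_force: 58.7
```

```bash
cat > arc.py <<'E'
from h import *
s=arm.observe();X=s["eef_pos"];H=S2W(-84,0,0)+[.0022,0,0]
r=(X-H)[:2];a0=np.degrees(np.arctan2(r[1],r[0]))
print(s["clock"],X,line(),s["grip_width"],s["force"],"radius",np.hypot(*r)*1000,"lever deg",(a0-np.degrees(YAW)-135)%360)
R=rot().as_matrix()
for k in range(0,60,6):
    b=np.radians(a0+k);P=H[:2]+np.hypot(*r)*np.array([np.cos(b),np.sin(b)])
    d=R.T@np.array([*(P-X[:2]),0]);print(k,np.round(d[:2]/.3,3),round(-k/90,3))
E
python3 arc.py
```

```text
21.2167 [ 0.47595497 -0.14114207  0.04862743] -19.715913237784328 0.00944529743581293 [-0.86529562  4.77574364  7.64402647] radius 45.07548827523321 lever deg 51.725327645926654
0 [0. 0.] 0.0
6 [-0.01   0.012] -0.067
12 [-0.019  0.025] -0.133
18 [-0.026  0.039] -0.2
24 [-0.032  0.053] -0.267
30 [-0.037  0.069] -0.333
36 [-0.039  0.084] -0.4
42 [-0.041  0.1  ] -0.467
48 [-0.04   0.115] -0.533
54 [-0.038  0.131] -0.6
```

Smooth so far. Continue about 36° more, then ease into the stop.

{"method": "carry_out", "body": {
  "commands": [
    [0.9,-0.01,0.012,0,0,0,-0.067],
    [0.9,-0.019,0.025,0,0,0,-0.133],
    [0.9,-0.026,0.039,0,0,0,-0.2],
    [0.9,-0.032,0.053,0,0,0,-0.267],
    [0.9,-0.037,0.069,0,0,0,-0.333],
    [0.9,-0.039,0.084,0,0,0,-0.4],
    [0.9,-0.039,0.084,0,0,0,-0.4]
  ]
}}

```text
clock: 21.8
eef_pos: [0.4964, -0.161, 0.0486]
orientation: [-0.001, 0.599, 0.801, 0.003]
force: [-0.8, 4.1, 8.8]
grip_width: 0.0104
grip_force: 59.0
```

```bash
python3 arc.py | head -4
```

```text
21.8 [ 0.49638509 -0.16096006  0.0486229 ] 16.370656500247797 0.01036363605990836 [-0.83205871  4.14637283  8.77162454] radius 44.916813764371774 lever deg 88.60132891352475
0 [0. 0.] 0.0
6 [-0.01   0.012] -0.067
12 [-0.019  0.025] -0.133
```

{"method": "carry_out", "body": {
  "commands": [
    [0.9,-0.005,0.006,0,0,0,0],
    [0.9,-0.01,0.012,0,0,0,0],
    [0.9,-0.01,0.012,0,0,0,0]
  ]
}}

```text
clock: 22.05
eef_pos: [0.4967, -0.1612, 0.0484]
orientation: [-0.005, 0.602, 0.799, 0.002]
force: [-11.2, 8.1, 21.1]
grip_width: 0.0102
grip_force: 60.5
```

{"method": "carry_out", "body": {
  "commands": [
    [0.9,-0.008,0.01,0,0,0,0],
    [0.9,-0.016,0.02,0,0,0,0],
    [0.9,-0.016,0.02,0,0,0,0]
  ]
}}

```text
clock: 22.3
eef_pos: [0.4971, -0.1621, 0.0477]
orientation: [-0.011, 0.602, 0.798, -0.0]
force: [-28.9, 15.2, 36.9]
grip_width: 0.0101
grip_force: 63.0
```

```bash
python3 arc.py | head -1; python3 -c "
from h import *
zmap(4)"
```

```text
22.3 [ 0.49710143 -0.16209911  0.04774168] 15.966849618560602 0.0101120231823559 [-28.87867184  15.19330784  36.86074531] radius 45.64100752149928 lever deg 90.03646265809073
cols 217..229
229  30  30  30  31  63  64  64  64  31  32  30  31  31   |  53  54  69 108 179 228 207 140  90  96  96  96  96
230  32  32  31  32  58  64  61  60  58  31  30  30  31   |  87  99 123 107 100  97  80  84  90  94  98  95  97
231  31  31  32  31  31  58  59  58  31  32  29  31  31   |  84  98 121 114  97  88  85  94 105 102  94  95  96
232  31  31  31  30  31  54  55  54  34  34  31  33  32   |  98  83  70  69  90 105  88 165 225 192 126  96  93
233  31  31  30  35  33  50  51  51  34  35  35  33  30   |  92  93 109 137 139 109  86 153 230 245 237 177  95
234  29  31  35  35  35  35  48  45  35  36  34  35  36   |  93 144 228 220 150 126  85 194 243 239 240 235 175
235  31  31  34  36  35  34  41  41  35  36  33  34  34   | 115 206 245 215 149 134 105 191 241 237 237 241 225
236  30  34  34  33  36  34  34  35  35  34  36  35  35   | 167 233 239 241 217 131  82 116 205 237 236 239 214
237  31  35  36  35  35  36  34  35  35  35  36  35  35   | 192 243 239 237 241 218 167 218 240 237 235 239 231
238  30  36  35  35  34  35  35  36  33  34  35  35  34   | 154 226 238 236 237 239 241 238 237 236 238 241 204
239  31  33  36  34  34  35  35  35  36  34  34  35  35   | 132 216 240 238 237 236 236 237 236 237 241 221 138
240  30  30  34  35  35  37  35  35  37  34  35  34  32   |  86 136 216 241 238 238 239 239 239 240 223 142  88
```

{"method": "carry_out", "body": {
  "commands": [
    [0.9,0.01,-0.013,0,0,0,0],
    [0.9,0.017,-0.021,0,0,0,0],
    [0.5,0.017,-0.021,0,0,0,0],
    [0.2,0.017,-0.021,0,0,0,0],
    [0.0,0.017,-0.021,0,0,0,0],
    [0.0,0.017,-0.021,0,0,0,0],
    [0.0,0.017,-0.021,0,0,0,0],
    [0.0,0.017,-0.021,0,0,0,0]
  ]
}}

```text
clock: 23.17
eef_pos: [0.4994, -0.1632, 0.0476]
orientation: [-0.002, 0.602, 0.798, 0.002]
force: [-0.2, 0.6, -1.1]
grip_width: 0.043
grip_force: 0.0
```

{"method": "carry_out", "body": {
  "commands": [
    [0.0,0,0,-0.08,0,0,0],
    [0.0,0,0,-0.18,0,0,0],
    [0.0,0,0,-0.3,0,0,0],
    [0.0,0,0,-0.42,0,0,0],
    [0.0,0,0,-0.5,0,0,0],
    [0.0,0,0,-0.5,0,0,0],
    [0.0,0,0,-0.5,0,0,0]
  ]
}}

```text
clock: 23.75
eef_pos: [0.5, -0.1643, 0.199]
orientation: [-0.0, 0.602, 0.798, 0.003]
force: [-0.3, 0.8, -0.4]
grip_width: 0.0428
grip_force: 0.0
```

```bash
python3 - <<'E'
from h import *
s=arm.observe();print(s["clock"],s["eef_pos"],s["force"])
zmap(4)
a,d=optics.camera("scene");cv2.imwrite("pics/s5.png",cv2.resize(a[100:280,120:320],(667,600),interpolation=cv2.INTER_CUBIC))
# post pixel by depth: points at z 50..80 mm near hinge
c=cloud("scene",d,np.ones(d.shape,bool));S=(c-O)@RS*1000
k=(abs(S[:,0]+84)<70)&(abs(S[:,1])<60)&(S[:,2]>50)&(S[:,2]<85)&(S[:,0]<-85)
m=np.median(S[k],0);print(k.sum(),m,np.degrees(np.arctan2(m[1],m[0]+84-3))%360-135)
E
```

```text
23.75 [ 0.50002627 -0.16432308  0.19897915] [-0.32726539  0.76759949 -0.3564184 ]
cols 217..229
229  30  31  31  31  64  64  62  64  33  31  31  31  30   |  52  54  69 108 178 228 208 139  90  95  96  96  95
230  32  31  31  33  58  62  62  60  59  32  32  32  31   |  86  99 123 107 100  97  83  84  91  94  95  96  95
231  31  31  32  31  31  60  58  58  30  31  32  31  31   |  86  95 121 114  94  87  86  94 106  99  93  94  95
232  30  31  30  31  31  53  55  55  36  34  31  30  31   |  96  84  71  70  91 105  87 166 225 191 126  99  92
233  30  31  31  34  35  50  50  50  35  34  35  35  31   |  92  92 108 137 140 110  86 155 230 244 237 176  94
234  30  31  35  34  34  34  46  46  34  34  35  36  35   |  92 144 228 219 150 126  86 193 243 239 240 236 175
235  31  30  35  35  36  35  42  40  35  36  34  35  34   | 116 207 245 214 148 132 104 191 241 237 237 241 225
236  30  35  34  35  34  36  35  36  35  36  36  35  34   | 167 233 240 241 218 130  82 115 206 238 237 239 215
237  32  36  37  36  35  35  36  36  35  35  36  35  35   | 191 243 238 237 240 219 167 220 240 237 237 240 231
238  31  36  36  33  34  37  36  34  35  36  35  35  35   | 154 227 239 237 237 238 239 238 237 236 237 241 205
239  30  33  34  34  34  35  36  36  35  34  34  33  35   | 132 214 241 238 235 235 237 235 236 237 240 222 140
240  30  31  36  35  35  35  36  35  36  35  35  35  32   |  84 136 217 241 239 237 238 239 238 241 223 141  87
42 [-109.97379044  -32.94865244   66.705964  ] 93.67283288922522
```

View pics/s5.png

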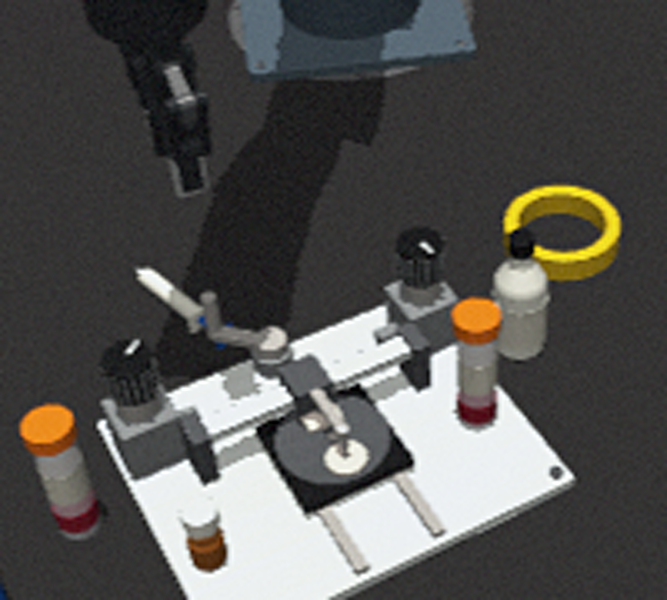

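The picture shows the lever swung over, with its post at (208,300). The needle is on the dot at (346,455), and the bystanders are where they started.

```bash
python3 -c "
from station import workorder
print(workorder.hand_in())"
```

```text
the job is handed in; nothing more can be done
None
```

I've handed the job in: the needle tip is over the round coupon's dot, to within about 1–2 mm judging by the camera. Only then was the clamp lever swung to its stop and released; nothing else was moved, and it took about 24 s.

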